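Vial into the cooling block, pipette poised over it

ROBOT

A 7-joint arm with a two-finger parallel gripper is mounted at the origin on the work surface. World frame = base frame: x ahead of the robot, y to its left, z up, the work surface at z = 0. Lengths are in m, angles in rad, forces in N, time in s.
With the tool pointing down it reaches from about 0.425 to 0.875 m from the base axis. Payload 4.7 kg.
Tool frame: the origin (TCP) lies at the very end of the fingers, on their centre line; the grasp point (between the pads) lies behind it (ctrl.tcp_to_grasp is the z of the grasp point in the tool frame, in m); z points along the fingers, y is the line along which they close (so a half turn about z gives the same grasp; the last joint's range is limited). The gripper opens to 87 mm and grips with 3 to 60 N. Pads are 19 mm wide; open, the fingers measure 117 mm over their backs; the gripper's body (75 mm by 190 mm) begins 51 mm behind the grasp point.
Start: joints at [1.28, 0.321, -0.07, 1.45, 0.023, 1.371, -0.057], TCP at [0.195, -0.62, 0.19] pointing down, gripper open.
Joint ranges: [-2.86, 2.86], [-0.3, 2.09], [-1.38, 1.24], [0.06, 2.45], [-1.56, 4.7], [0.09, 2.05], [-2.69, 2.69]. Speed limits (rad/s): [2.57, 2.57, 3.14, 3.14, 3.14, 3.14, 3.14].

INTERFACE

Orientations are given as a rotation vector (axis times angle).
In Python, from bench import ctrl gives the robot as it stands.
- The arm moves only by the tool step_arm, never from a script. Its argument "targets" is a list of rows, each a list of 7 numbers: the shift along the world's x, y, z in cm, then the turn, a rotation vector about the world's x, y, z in degrees, then the opening, from 0 (shut) to 1 (fully open). A call has exactly 5 rows; each row shifts and turns the commanded pose from where the row before left it; what a row does not reach is not made up. A row lasts 1/12 s, in which the tool goes at most 41.7 mm and 7.16 degrees, less where a joint would pass 70% of its speed; a pose out of reach is approached as far as the arm can. A call with a gripper value outside its range is refused whole. The fingers move at their own pace and stop on an object; "force" is the grip in N (left out, the last holds). Time passes only in rows, so rows that do not move let the fingers close, or fill a call up. It gives the time, the measured TCP pose, the force, the opening and the grip force at its end, in the units of the state.
- ctrl.get_state(): the state, without advancing time (a new reading comes with each control period).
- ctrl.get_image(name): name is "scene" or "top"; returns (picture, depth): 420x560x3 uint8, red, green, blue; 420x560 float32, m along the optical axis (not along the pixel's ray), 0 where there is no reading.
- ctrl.camera_params(name): a dict with "intrinsics" (3x3 intrinsics, pixels), "distortion" ([k1, k2, p1, p2, k3] as OpenCV has them; the pictures are not rectified), "rvec" (rotation vector, rad) and "tvec" (3), from world to camera coordinates, as OpenCV has them. Camera axes: x right, y down, z forward; pixel columns grow to the right and rows downward; lengths in m; the calibration is good to about 2 mm. A picture is of the moment at which its call begins. camera_params takes no time and is no camera call.
- ctrl.close_job(): hands the job in; it is judged then, once.
The state is a dict: "time": time; "joint_positions": joint angles; "qd": joint speeds; "joint_torque": joint torques, N m; "position": TCP position; "tool_rot": TCP orientation; "ft_force": force on the tool from outside, world axes, zero at the start; "torque": the same for the moment, N m; "grip_width": opening from 0.0 (shut) to 1.0 (fully open); "grip_force": force on a finger pad.
Only numpy, scipy, OpenCV 4.12 (cv2) and the standard library are available. Lean on these libraries where they do the work, as an engineer would, in place of code of your own. Each camera call takes 0.05 s, during which the arm holds its last target. There are 200 camera calls.

TASK

Stand the open amber vial upright in the empty bore of the aluminium cooling block, lowering it fully home, and let go of it. Then draw the pipette with the orange button straight up out of the sleeve of its stand and hold it slanted, tip down, at about 45 degrees, with its tip over the vial's mouth and two or three centimetres above it, ready to dispense. Finish while still holding the pipette there, touching nothing with it, and leave everything else where it is.

Things in the scene. Friction and masses are not known exactly. Their poses are not given: they have to be found in the camera images.
- vial: Open amber glass vial, a round tube without cap: 36 mm in diameter, 85 mm high, wall 3 mm, about 50 g. At the start it stands upright on the bench. Origin at the centre of its underside, z up along its axis. Grip it near its top (about 65 mm above its foot): 32 mm of it sink into the block.
- vial_mouth (a point): Centre of the vial's open mouth, on its axis 85 mm above its underside; z along the vial's axis. Inside diameter of the mouth 30 mm.
- block: Fixed aluminium cooling block, 80 (its x) by 170 (its y) by 45 mm high. Origin at the centre of its underside, z up. Two round bores, 40 mm wide, 32 mm deep, 2 mm chamfer, at y = -40 mm (empty) and y = +40 mm (holds the capped vial). A vial fully home has its underside 13 mm and its mouth 98 mm above the bench.
- block_hole0 (a point): Centre of the mouth of the empty bore, on the block's top face, 45 mm above the bench.
- orange_pipette: White hand pipette, orange button and band, 220 mm long, 90 g, hanging tip down in the sleeve of its stand. Origin at the tip's end, z from tip to button. From there: tip and slim shaft (14 mm) to 100 mm, round body 28 mm thick to 190, button 18 mm thick to 220. Finger rest towards its +x, 29 mm out, at 184: close the fingers along y, about 155 mm up. Centre of mass near 142.
- orange_pipette_tip (a point): The end of the orange pipette's tip (same point and axes as the pipette's origin). While it hangs in the stand the tip is 20 mm and the button's top 240 mm above the bench.
- stand: Fixed white stand of the orange pipette, foot 120 (x) by 90 mm (y), origin at the centre of its underside, z up. Panel 118 mm high along its -x side. A grey upright sleeve over the origin, open at both ends: 32 mm outside, bore 18 mm, from 80 to 120 mm up. The pipette's body rests on the sleeve's top, its shaft hangs through: lift it straight up over 100 mm to free the tip.
- blue_stand: The same stand, holding the blue pipette, 12 to 27 cm away from the other.
- blue_pipette: The same pipette with blue button and band, hanging in the other stand. Leave alone. Origin at the tip's end, z up.
- capped_vial: Amber vial with a blue cap, standing in the block's other bore; 36 mm in diameter (cap 39), 100 mm high, top at 113 mm above the bench. Leave alone. Origin at the centre of its underside.
- screw_cap: White screw cap lying on the bench, 40 mm in diameter, 12 mm high. Leave alone. Origin at the centre of its underside.
Mind the look-alikes: they are no part of the job. Leave any green or pink look-alike of the orange_pipette alone.

How it is judged:
On the way, in this order (a step that is already met when the one before it is completed fails the run):
1. the open vial stands fully home in the empty bore and is let go (horizontal distance between vial and block_hole0 below 0.005 m and z of vial in the frame of block below 0.017 m and angle between vial's own z axis and vertical below 0.1 rad and contact force between vial and the fingers below 0.1 N), for 0.3 s.
2. the orange pipette is held in the fingers, its tip drawn up out of the sleeve (z of orange_pipette_tip in the frame of stand above 0.122 m and contact force between orange_pipette and the fingers above 1 N), for 0.2 s.
At the end, for the whole second after the job is handed in: Vial in the bore: within 5 mm of its axis, foot under 17 mm high, tilt under 0.1 rad, not touched by fingers. Orange pipette gripped (over 1 N), still, leaning 35 to 55 degrees, tip lowest, within 16 mm of the mouth axis and 5 to 60 mm above it, under 0.3 N on block, stands, vials or blue pipette (all of step 1 and contact force between orange_pipette and the fingers above 1 N and contact force between orange_pipette and block below 0.3 N and contact force between orange_pipette and stand below 0.3 N and contact force between orange_pipette and blue_stand below 0.3 N and contact force between orange_pipette and vial below 0.3 N and contact force between orange_pipette and capped_vial below 0.3 N and contact force between orange_pipette and blue_pipette below 0.3 N and angle between orange_pipette's own z axis and vertical between 0.61 and 0.96 rad and horizontal distance between orange_pipette_tip and vial_mouth below 0.016 m and z of orange_pipette_tip in the frame of vial_mouth between 0.005 and 0.06 m and linear speed of orange_pipette below 0.03 m/s); the arm keeps its last pose, push and grip.
It fails at once if the blue pipette, the capped vial or the screw cap is shifted by more than 20 mm (distance of any of blue_pipette, capped_vial, screw_cap from where it was at the start of the episode above 0.02 m).
It fails at once if the vial is knocked over (angle between vial's own z axis and vertical above 0.8 rad).
It fails at once if the vial is dropped instead of lowered (falls freely faster than 0.6 m/s) (linear speed of vial above 0.6 m/s and contact force between vial and the fingers below 0.1 N).
It also fails if it takes over 67 s, if anything falls off the work surface, if the arm or the gripper's body presses on something with over 40 N, if the wrist force passes 120 N, or if a joint passes its speed limit or range.

## Working session

There is one attempt and no reset: what is moved stays moved. The work goes in short steps, Python scripts to look and compute and a tool call to move; the robot and the scene stay as the last step left them, time stands still between calls to the robot, and variables do not carry over. Pictures are saved under pics/ and viewed, at most 10 in all, crops included, and the job is handed in when it is done.

Besides the shell and the picture viewer there is one more tool, called after "Call:" as a command line: name --pt "numbers of a row" for each row, then --argument value for the rest. step_arm: Moves the arm, as the interface text tells. Its arguments: {"type":"object","properties":{"targets":{"type":"array"},"force":{"type":"number"}},"required":["targets"]}

```bash
mkdir -p pics; ls; cat > h.py <<'E'
import numpy as np, cv2
from bench import ctrl
def cam(n):
    p=ctrl.camera_params(n); K=np.array(p["intrinsics"],float); D=np.array(p["distortion"],float)
    R=cv2.Rodrigues(np.array(p["rvec"],float))[0]; t=np.array(p["tvec"],float).ravel()
    return K,D,R,t
def ray(n,uv):
    K,D,R,t=cam(n); q=cv2.undistortPoints(np.array(uv,float).reshape(-1,1,2),K,D).reshape(-1,2)
    d=np.c_[q,np.ones(len(q))]@R
    return -R.T@t,d
def onplane(n,uv,z):
    c,d=ray(n,uv); return c+d*((z-c[2])/d[:,2])[:,None]
def cloud(n,dep):
    h,w=dep.shape; u,v=np.meshgrid(np.arange(w),np.arange(h))
    K,D,R,t=cam(n); q=cv2.undistortPoints(np.stack([u,v],-1).reshape(-1,1,2).astype(float),K,D).reshape(h,w,2)
    P=np.dstack([q,np.ones((h,w))])*dep[...,None]
    return (P-t)@R
E
python3 - <<'E'
from h import *
for n in("scene","top"):
    a,d=ctrl.get_image(n); np.savez(f"{n}0.npz",a=a,d=d); cv2.imwrite(f"pics/{n}0.png",a[...,::-1]); c,_=ray(n,[[280,210]]); print(n,c,_)
s=ctrl.get_state(); print(s, ctrl.tcp_to_grasp)
E
```

```text
pics
scene [ 1.0809345  -0.47431612  1.06373246] [[-0.48543133  0.4694495  -0.73756173]]
top [0.23875867 0.11764429 1.14438028] [[ 0.17434026  0.01565376 -0.98468748]]
{'time': 0.1, 'joint_positions': array([ 1.28010004,  0.32174005, -0.07011738,  1.4515699 ,  0.02261097,
        1.37080121, -0.05690942]), 'qd': array([ 0.00037487, -0.00021739,  0.00132127, -0.0019266 ,  0.00031048,
        0.00137494,  0.00088289]), 'joint_torque': array([-2.42542974e-04, -4.92570734e+01, -4.05293601e-01, -3.13399351e+01,
       -6.39047334e-02,  3.94768640e-02,  1.09449613e-04]), 'position': array([ 0.19486219, -0.61951612,  0.18926844]), 'tool_rot': array([-3.10349440e+00, -4.76745274e-01,  5.59179498e-04]), 'ft_force': array([ 1.13990149, -0.21783941,  0.67249993]), 'torque': array([-0.00560397,  0.00678657,  0.00021796]), 'grip_force': 0.0, 'grip_width': 1.0000783396018635} -0.0187
```

View pics/scene0.png

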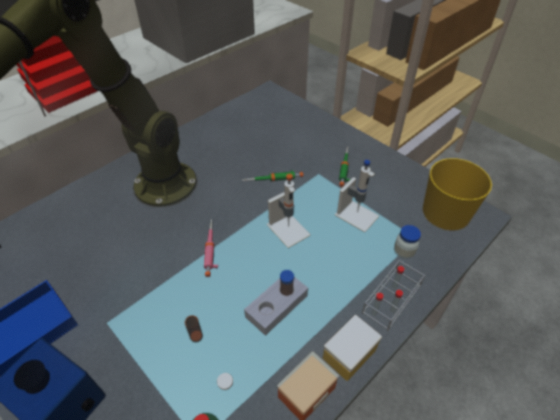

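View pics/top0.png

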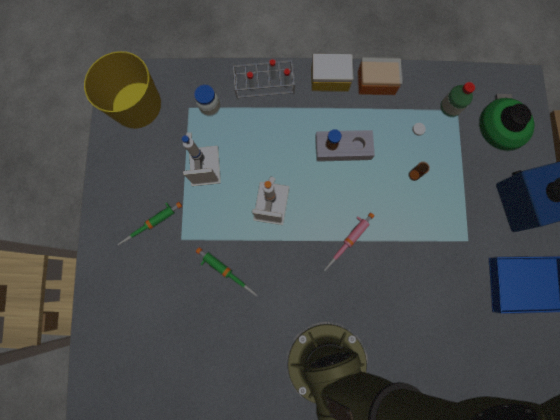

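The scene view shows the open amber vial at (194,328), the empty bore at (267,307) with the capped vial at (287,282), the orange-button pipette at (289,205), and the blue one at (365,180).
The top view shows the vial at (419,171), the bore at (358,143), the orange button at (268,185), and the blue one at (187,140). Green and pink look-alikes lie on the bench.

Next I'll measure and take an enlarged crop.

```bash
python3 - <<'E'
from h import *
rois={"top":{"vial":(400,155,440,190),"block":(310,125,380,165),"pip":(245,170,300,230),"cap":(408,118,430,140)},
"scene":{"vial":(175,305,215,350),"block":(235,260,320,340),"pip":(255,165,320,255)}}
for n in("top","scene"):
    f=np.load(n+"0.npz"); a,d=f["a"],f["d"]; C=cloud(n,d)
    print(n,"zero depth",(d==0).sum(),"bench z",np.median(C[200:210,300:310,2]) if n=="top" else np.median(C[290:300,210:220,2]))
    hsv=cv2.cvtColor(a,cv2.COLOR_RGB2HSV)
    for k,(x0,y0,x1,y1) in rois[n].items():
        P=C[y0:y1,x0:x1].reshape(-1,3); P=P[d[y0:y1,x0:x1].ravel()>0]
        z=P[:,2]
        if k=="vial":
            Q=P[(z>.077)&(z<.095)]; c,r=cv2.minEnclosingCircle(Q[:,:2].astype(np.float32)); print("vial",len(Q),c,r,Q.mean(0)); Q=P[(z>.02)]; print(" all",z.max(),Q.mean(0))
        if k=="block":
            Q=P[(abs(z-.045)<.006)]; rr=cv2.minAreaRect((Q[:,:2]*1000).astype(np.float32)); print("block",len(Q),rr,np.median(Q[:,2]))
            Q=P[(z>.105)&(z<.12)]; print(" capped",len(Q),Q.mean(0),cv2.minEnclosingCircle(Q[:,:2].astype(np.float32)))
            Q=P[(z<.036)]; print(" below",len(Q))
        if k=="pip":
            for lo,hi in((.223,.25),(.195,.22),(.165,.19),(.13,.16),(.112,.125)):
                Q=P[(z>lo)&(z<hi)]; print("pip",lo,len(Q),Q.mean(0) if len(Q) else "",Q[:,:2].min(0) if len(Q) else "",Q[:,:2].max(0) if len(Q) else "")
            H=hsv[y0:y1,x0:x1]; m=((H[...,0]>4)&(H[...,0]<22)&(H[...,1]>130)&(H[...,2]>90)).astype(np.uint8)
            _,_,st,ce=cv2.connectedComponentsWithStats(m); print("orange",[(s[4],(c+[x0,y0]).round(1)) for s,c in zip(st[1:],ce[1:])])
            print("foot", cv2.minAreaRect((P[(z>.004)&(z<.02)][:,:2]*1000).astype(np.float32)), "panel",P[(abs(z-.114)<.008)].mean(0))
a=np.load("top0.npz")["a"];b=np.load("scene0.npz")["a"]
A=cv2.resize(a[165:235,235:305],(400,400),interpolation=3);B=cv2.resize(b[165:255,245:335],(400,400),interpolation=3)
C=cv2.resize(a[120:200,310:450],(400,229),interpolation=3);D=cv2.resize(b[255:355,170:330],(400,229),interpolation=3)
cv2.imwrite("pics/crop0.png",np.vstack([np.hstack([A,B]),np.hstack([C,D])[:200]])[...,::-1])
E
```

```text
top zero depth 860 bench z 0.00021601316520368166
vial 64 (0.5536999702453613, -0.2738896310329437) 0.019136378541588783 [ 0.55320692 -0.27363045  0.08341808]
 all 0.09025502060762 [ 0.55267763 -0.27220751  0.06043249]
block 1150 ((637.3225708007812, -56.974830627441406), (83.01641845703125, 172.6300048828125), 2.2095682621002197) 0.04504006239522512
 capped 149 [ 0.6351872  -0.01578447  0.1127287 ] ((0.6359843015670776, -0.016238516196608543), 0.020536957308650017)
 below 1375
pip 0.223 44 [0.46107844 0.16360255 0.23945766] [0.45370205 0.1564525 ] [0.46999474 0.17100251]
pip 0.195 101 [0.46454609 0.16000413 0.20755241] [0.4484293  0.14815655] [0.4888675  0.17775619]
pip 0.165 22 [0.45115962 0.16136008 0.17668452] [0.44828682 0.15113586] [0.45785298 0.17425142]
pip 0.13 27 [0.45173609 0.16121071 0.14101118] [0.44761289 0.15000445] [0.46344563 0.17599753]
pip 0.112 196 [0.42093202 0.17007867 0.1164582 ] [0.40171996 0.13378482] [0.4699173  0.20977268]
orange [(np.int32(32), array([267.5, 184.2]))]
foot ((473.45965576171875, 159.8216552734375), (161.50502014160156, 181.14956665039062), 
[... 590 characters left out ...]
.45330874 0.14938807] [0.47175886 0.16750228]
pip 0.195 87 [0.46964266 0.15496741 0.20679907] [0.45012889 0.14401713] [0.49113751 0.17302241]
pip 0.165 51 [0.47055812 0.15162015 0.17694791] [0.45736181 0.1442045 ] [0.47844707 0.16632614]
pip 0.13 64 [0.46989203 0.15346431 0.14455118] [0.45194709 0.14437764] [0.47777473 0.16709188]
pip 0.112 108 [0.43168614 0.1551257  0.11628482] [0.40437399 0.12664486] [0.47889339 0.1872916 ]
orange [(np.int32(9), array([301.1, 173.7])), (np.int32(15), array([272.7, 176.3])), (np.int32(26), array([289. , 176.3]))]
foot ((390.8327331542969, 221.4002685546875), (203.58460998535156, 385.7537841796875), 49.07701110839844) panel [0.43313233 0.15508792 0.11411177]
```

View pics/crop0.png

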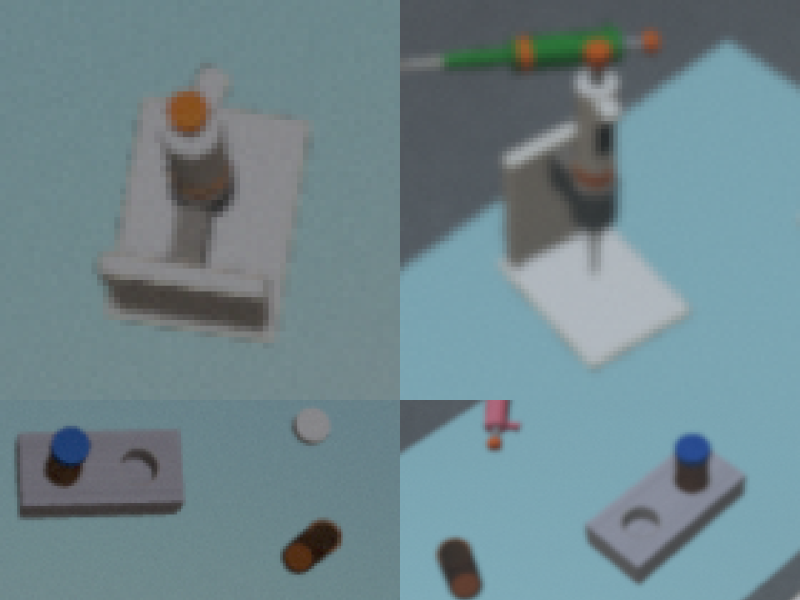

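Two things could be the orange pipette. One is the white pipette with the orange button and band, upright in the stand at top (268,185) / scene (289,176). The others are the green and pink lying ones with orange buttons (top (160,220), (225,270), (350,240)). The crop shows the white body with the orange button hanging in the stand, which fits. The open vial is the amber tube without a cap at top (419,171), and it is upright. The empty bore is on the right side of the block in the top view.

Positions: vial ≈ (0.553,-0.275), bore ≈ (0.638,-0.098), pipette axis ≈ (0.462,0.161).

I'll move above the vial.

Call:
step_arm --pt "2.4 2.3 0 0 0 4 1" --pt "2.4 2.3 0 0 0 4 1" --pt "2.4 2.3 0 0 0 4 1" --pt "2.4 2.3 0 0 0 4 1" --pt "2.4 2.3 0 0 0 4 1" --force 15

```text
time: 0.52
position: [0.3158, -0.5036, 0.1898]
tool_rot: [-2.973, -1.014, 0.0]
ft_force: [0.3, -0.2, -0.3]
grip_width: 1.002
grip_force: 0.0
```

Call:
step_arm --pt "2.4 2.3 0 0 0 4 1" --pt "2.4 2.3 0 0 0 4 1" --pt "2.4 2.3 0 0 0 4 1" --pt "2.4 2.3 0 0 0 4 1" --pt "2.4 2.3 0 0 0 4 1"

```text
time: 0.93
position: [0.4357, -0.3887, 0.1899]
tool_rot: [-2.752, -1.515, 0.001]
ft_force: [-0.7, -0.3, 0.9]
grip_width: 1.0
grip_force: 0.0
```

Call:
step_arm --pt "2.4 2.3 0 0 0 4 1" --pt "2.4 2.3 0 0 0 4 1" --pt "2.4 2.3 0 0 0 4 1" --pt "2.4 2.3 0 0 0 4 1" --pt "2.0 2.3 0 0 0 4 1"

```text
time: 1.35
position: [0.5522, -0.2735, 0.1898]
tool_rot: [-2.447, -1.97, -0.0]
ft_force: [0.8, -0.9, -0.5]
grip_width: 0.997
grip_force: 0.0
```

Call:
step_arm --pt "0 0 0 0 0 0 1" --pt "0 0 0 0 0 0 1" --pt "0 0 0 0 0 0 1" --pt "0 0 0 0 0 0 1" --pt "0 0 0 0 0 0 1"

```text
time: 1.77
position: [0.5499, -0.2769, 0.1901]
tool_rot: [2.454, 1.962, -0.001]
ft_force: [0.2, -0.8, -0.0]
grip_width: 1.001
grip_force: 0.0
```

Call:
step_arm --pt "0.3 0.1 -3 0 0 0 1" --pt "0 0 -3 0 0 0 1" --pt "0 0 -3 0 0 0 1" --pt "0 0 -2 0 0 0 1" --pt "0 0 0 0 0 0 1"

```text
time: 2.18
position: [0.5496, -0.274, 0.0752]
tool_rot: [-2.447, -1.958, 0.006]
ft_force: [-1.0, 0.2, -0.7]
grip_width: 1.002
grip_force: 0.0
```

```bash
python3 - <<'E'
from h import *
for n in("scene","top"):
    a,d=ctrl.get_image(n); np.savez(f"{n}1.npz",a=a,d=d)
    p=ctrl.get_state()["position"]; print(p)
    C=cloud(n,d); K,D,R,t=cam(n)
    x0,y0,x1,y1=(160,290,230,360) if n=="scene" else (385,145,455,205)
    cv2.imwrite(f"pics/v{n}.png",cv2.resize(a[y0-40:y1+20,x0-30:x1+30],None,fx=4,fy=4,interpolation=3)[...,::-1])
i=[cv2.resize(cv2.imread(f"pics/v{n}.png"),(400,400)) for n in("scene","top")]
cv2.imwrite("pics/c1.png",np.hstack(i))
E
```

```text
[ 0.55149748 -0.27442264  0.07802865]
[ 0.55333441 -0.27487652  0.08026149]
```

View pics/c1.png

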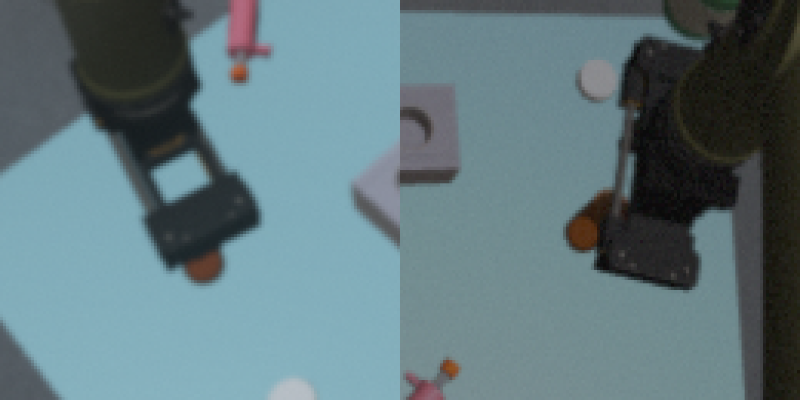

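The crops show the gripper straddling the vial. The vial's foot shows just outside the near finger at (203,262) in the left crop, as perspective predicts. I'll lower and close.

Call:
step_arm --pt "0 -0.1 -1 0 0 0 1" --pt "0 0 -1 0 0 0 1" --pt "0 0 -1 0 0 0 1" --pt "0 0 -0.4 0 0 0 1" --pt "0 0 0 0 0 0 1"

```text
time: 2.7
position: [0.553, -0.2746, 0.0448]
tool_rot: [-2.449, -1.964, 0.001]
ft_force: [-1.1, 0.9, -0.2]
grip_width: 1.0
grip_force: 0.0
```

Call:
step_arm --pt "0 0 0 0 0 0 0.3" --pt "0 0 0 0 0 0 0.3" --pt "0 0 0 0 0 0 0.3" --pt "0 0 0 0 0 0 0.3" --pt "0 0 0 0 0 0 0.3"

```text
time: 3.12
position: [0.5543, -0.2752, 0.0467]
tool_rot: [2.45, 1.965, 0.0]
ft_force: [0.3, -0.5, 0.5]
grip_width: 0.707
grip_force: 0.0
```

Call:
step_arm --pt "0 0 0 0 0 0 0.3" --pt "0 0 0 0 0 0 0.3" --pt "0 0 0 0 0 0 0.3" --pt "0 0 0 0 0 0 0.3" --pt "0 0 0 0 0 0 0.3"

```text
time: 3.53
position: [0.554, -0.2751, 0.0463]
tool_rot: [2.451, 1.966, -0.0]
ft_force: [-0.1, -0.0, 0.2]
grip_width: 0.397
grip_force: 15.0
```

Call:
step_arm --pt "0 0 0.5 0 0 0 0.3" --pt "0 0 1.5 0 0 0 0.3" --pt "0 0 2 0 0 0 0.3" --pt "0 0 2 0 0 0 0.3" --pt "0 0 2 0 0 0 0.3"

```text
time: 3.95
position: [0.5539, -0.2749, 0.1273]
tool_rot: [-2.45, -1.966, 0.0]
ft_force: [0.1, -0.9, -1.3]
grip_width: 0.395
grip_force: 15.0
```

Call:
step_arm --pt "0.5 1.0 0 0 0 0 0.3" --pt "1 2 0 0 0 0 0.3" --pt "1 2 0 0 0 0 0.3" --pt "1 2 0 0 0 0 0.3" --pt "1 2 0 0 0 0 0.3"

```text
time: 4.37
position: [0.5993, -0.1834, 0.1257]
tool_rot: [-2.45, -1.965, 0.0]
ft_force: [0.0, -0.2, 0.0]
grip_width: 0.397
grip_force: 15.0
```

Call:
step_arm --pt "1 2 0 0 0 0 0.3" --pt "1 2 0 0 0 0 0.3" --pt "1 2 0 0 0 0 0.3" --pt "0.5 1.8 0 0 0 0 0.3" --pt "0.5 1 0 0 0 0 0.3"

```text
time: 4.78
position: [0.6393, -0.0927, 0.1257]
tool_rot: [-2.445, -1.969, -0.001]
ft_force: [-0.1, 1.5, 0.0]
grip_width: 0.397
grip_force: 15.0
```

Call:
step_arm --pt "0 0 0 0 0 0 0.3" --pt "0 0 0 0 0 0 0.3" --pt "0 0 0 0 0 0 0.3" --pt "0 0 0 0 0 0 0.3" --pt "0 0 0 0 0 0 0.3"

```text
time: 5.2
position: [0.6387, -0.099, 0.1262]
tool_rot: [2.453, 1.962, -0.001]
ft_force: [-0.4, -0.1, -0.5]
grip_width: 0.398
grip_force: 15.0
```

```bash
python3 - <<'E'
from h import *
I=[]
for n in("scene","top"):
    a,d=ctrl.get_image(n); np.savez(f"{n}2.npz",a=a,d=d); C=cloud(n,d); s=ctrl.get_state(); print(s["position"],s["joint_positions"].round(3))
    x0,y0,x1,y1=(210,235,330,340) if n=="scene" else (300,90,420,195)
    P=C[y0:y1,x0:x1].reshape(-1,3); hsv=cv2.cvtColor(a,cv2.COLOR_RGB2HSV)[y0:y1,x0:x1].reshape(-1,3)
    m=(hsv[:,0]<20)&(hsv[:,1]>90)&(P[:,2]>.06)&(P[:,2]<.2); Q=P[m]; print(n,len(Q),Q.mean(0),Q.min(0),Q.max(0))
    I.append(cv2.resize(a[y0:y1,x0:x1],(400,350),interpolation=3))
cv2.imwrite("pics/c2.png",np.hstack(I)[...,::-1])
E
```

```text
[ 0.63872969 -0.09864913  0.12626577] [ 0.53   0.399 -0.539  1.529  0.211  1.272 -0.257]
scene 69 [ 0.64647112 -0.11338326  0.11149532] [ 0.63533031 -0.11825882  0.08817983] [ 0.6533292  -0.10485455  0.13934607]
[ 0.63881887 -0.09832616  0.12629879] [ 0.53   0.399 -0.539  1.529  0.211  1.272 -0.257]
top 40 [ 0.6212716  -0.01143896  0.07740958] [ 0.61769308 -0.02877037  0.06147552] [0.63024032 0.0006477  0.09459491]
```

View pics/c2.png

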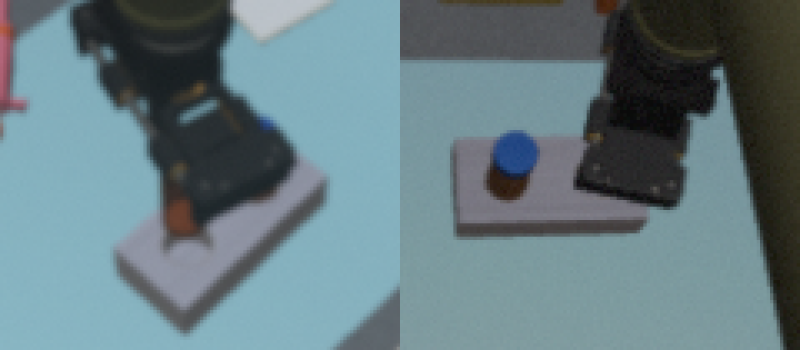

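The vial hangs over the block at (182,205) in the left crop, with the bore right under it at (190,240). I'll lower slowly and watch the force.

Call:
step_arm --pt "0 0.1 -1 0 0 0 0.3" --pt "0 0 -1 0 0 0 0.3" --pt "0 0 -0.6 0 0 0 0.3" --pt "0 0 -0.4 0 0 0 0.3" --pt "0 0 -0.3 0 0 0 0.3"

```text
time: 5.72
position: [0.6384, -0.096, 0.0919]
tool_rot: [-2.45, -1.965, 0.002]
ft_force: [0.6, -0.8, -0.9]
grip_width: 0.399
grip_force: 15.0
```

Call:
step_arm --pt "0 0 -0.3 0 0 0 0.3" --pt "0 0 -0.2 0 0 0 0.3" --pt "0 0 -0.2 0 0 0 0.3" --pt "0 0 0 0 0 0 0.3" --pt "0 0 0 0 0 0 0.3"

```text
time: 6.13
position: [0.6391, -0.0961, 0.0864]
tool_rot: [2.451, 1.965, 0.0]
ft_force: [0.3, -0.0, -0.6]
grip_width: 0.397
grip_force: 15.0
```

Call:
step_arm --pt "0 0 -0.5 0 0 0 0.3" --pt "0 0 -0.5 0 0 0 0.3" --pt "0 0 -0.5 0 0 0 0.3" --pt "0 0 -0.4 0 0 0 0.3" --pt "0 0 0 0 0 0 0.3"

```text
time: 6.55
position: [0.6385, -0.0962, 0.0659]
tool_rot: [-2.45, -1.965, 0.001]
ft_force: [0.3, 0.2, -1.7]
grip_width: 0.395
grip_force: 15.0
```

Call:
step_arm --pt "0 0 -0.2 0 0 0 0.3" --pt "0 0 -0.2 0 0 0 0.3" --pt "0 0 -0.2 0 0 0 0.3" --pt "0 0 -0.1 0 0 0 0.3" --pt "0 0 0 0 0 0 0.3"

```text
time: 6.97
position: [0.6388, -0.096, 0.06]
tool_rot: [-2.45, -1.965, 0.0]
ft_force: [0.3, -0.4, -0.1]
grip_width: 0.398
grip_force: 15.0
```

Call:
step_arm --pt "0 0 -0.1 0 0 0 0.3" --pt "0 0 -0.1 0 0 0 0.3" --pt "0 0 0 0 0 0 0.3" --pt "0 0 0 0 0 0 0.3" --pt "0 0 0 0 0 0 0.3"

```text
time: 7.38
position: [0.6394, -0.096, 0.0592]
tool_rot: [2.45, 1.965, 0.001]
ft_force: [-1.8, -0.2, 5.7]
grip_width: 0.396
grip_force: 15.0
```

Bottomed out: the wrist force shows 5.7 N up. I'll release and rise.

Call:
step_arm --pt "0 0 0 0 0 0 0.8" --pt "0 0 0 0 0 0 0.8" --pt "0 0 0 0 0 0 0.8" --pt "0 0 0 0 0 0 0.8" --pt "0 0 0 0 0 0 0.8"

```text
time: 7.8
position: [0.6389, -0.0961, 0.0579]
tool_rot: [-2.451, -1.965, 0.0]
ft_force: [0.3, 0.1, -0.5]
grip_width: 0.687
grip_force: 0.0
```

Call:
step_arm --pt "0 0 1 0 0 0 0.8" --pt "0 0 2 0 0 0 0.8" --pt "0 0 4 0 0 0 0.8" --pt "0 0 4 0 0 0 0.8" --pt "0 0 4 0 0 0 0.8"

```text
time: 8.22
position: [0.6386, -0.0959, 0.2105]
tool_rot: [-2.45, -1.966, -0.0]
ft_force: [-0.0, 0.1, 0.6]
grip_width: 0.795
grip_force: 0.0
```

Call:
step_arm --pt "0 0 4 0 0 -5 0.8" --pt "0 0 4 0 0 -5 0.8" --pt "0 0 4 0 0 -5 0.8" --pt "0 0 4 0 0 -5 0.8" --pt "0 0 0 0 0 -5 0.8"

```text
time: 8.63
position: [0.6414, -0.0955, 0.379]
tool_rot: [2.814, 1.379, 0.02]
ft_force: [-0.4, 0.9, 1.5]
grip_width: 0.801
grip_force: 0.0
```

```bash
python3 - <<'E'
from h import *
s=ctrl.get_state(); print(s["position"],s["tool_rot"],s["joint_positions"].round(3))
for n in("scene","top"):
    a,d=ctrl.get_image(n); np.savez(f"{n}3.npz",a=a,d=d); C=cloud(n,d)
    hsv=cv2.cvtColor(a,cv2.COLOR_RGB2HSV)
    # vial mouth region
    P=C.reshape(-1,3); m=(np.hypot(P[:,0]-.638,P[:,1]+.098)<.03)&(P[:,2]>.08)&(P[:,2]<.12); Q=P[m]
    if len(Q): print(n,"vial",len(Q),Q.mean(0),cv2.minEnclosingCircle(Q[:,:2].astype(np.float32)),np.percentile(Q[:,2],[50,95]))
    # pipette: from start images
    f=np.load(n+"0.npz"); a,d=f["a"],f["d"]; C=cloud(n,d); P=C.reshape(-1,3); P=P[(np.hypot(P[:,0]-.462,P[:,1]-.161)<.06)]
    for zc in (.234,.212,.204,.198,.19,.18,.17,.16,.15,.14,.13):
        Q=P[abs(P[:,2]-zc)<.004]; print(zc,len(Q),Q[:,:2].mean(0).round(4),Q[:,:2].min(0).round(4),Q[:,:2].max(0).round(4))
    Q=P[(P[:,2]>.195)&(P[:,2]<.215)]; v=Q[:,:2]-[.4622,.161]; r=np.hypot(*v.T); g=v[r>.02]; print("rest",len(g),g.mean(0),np.degrees(np.arctan2(*g.mean(0)[::-1])))
    I=cv2.resize(ctrl.get_image(n)[0],(400,300)); cv2.imwrite(f"pics/w{n}.png",I[...,::-1])
cv2.imwrite("pics/c3.png",np.hstack([cv2.imread(f"pics/w{n}.png") for n in("scene","top")]))
E
```

```text
[ 0.64141384 -0.09550786  0.3789552 ] [2.81389759 1.3790547  0.01987363] [ 0.452  0.331 -0.496  1.099  0.159  1.732 -0.652]
scene vial 119 [ 0.63790134 -0.09778384  0.09194995] ((0.637662947177887, -0.09730891138315201), 0.019115587696433067) [0.09255433 0.10023519]
0.234 17 [0.465 0.158] [0.4533 0.1509] [0.4718 0.1647]
0.212 32 [0.4641 0.1586] [0.4501 0.1468] [0.4844 0.173 ]
0.204 46 [0.4745 0.153 ] [0.4519 0.144 ] [0.4911 0.1682]
0.198 12 [0.4704 0.1479] [0.4579 0.145 ] [0.4876 0.1508]
0.19 11 [0.4665 0.1486] [0.4593 0.146 ] [0.4752 0.1523]
0.18 17 [0.4711 0.1522] [0.4601 0.1465] [0.4777 0.1631]
0.17 20 [0.4704 0.1514] [0.4574 0.1442] [0.4784 0.1648]
0.16 18 [0.47   0.1532] [0.4581 0.1461] [0.4783 0.1673]
0.15 21 [0.4706 0.1542] [0.4583 0.1462] [0.4778 0.1671]
0.14 17 [0.4707 0.1522] [0.4602 0.1449] [0.4763 0.1655]
0.13 19 [0.4689 0.1524] [0.4519 0.1451] [0.479  0.1637]
rest 18 [ 0.02237573 -0.01180899] -27.823246778588548
top vial 92 [ 0.63793658 -0.09495934  0.09202933] ((0.6391640901565552, -0.09469487518072128), 0.01861448399722576) [0.09342691 0.09958678]
0.234 10 [0.4606 0.1625] [0.4537 0.1567] [0.47   0.1686]
0.212 54 [0.4606 0.162 ] [0.449  0.1482] [0.4878 0.1752]
0.204 42 [0.4711 0.1573] [0.4484 0.1482] [0.4889 0.1778]
0.198 9 [0.451  0.1608] [0.4484 0.1507] [0.4572 0.1732]
0.19 7 [0.4507 0.1642] [0.4482 0.1534] [0.4559 0.1761]
0.18 8 [0.4517 0.1626] [0.4486 0.1511] [0.4579 0.1743]
0.17 8 [0.452  0.1602] [0.4483 0.1514] [0.4575 0.1722]
0.16 6 [0.4517 0.1621] [0.4489 0.1518] [0.4547 0.175 ]
0.15 7 [0.4518 0.1642] [0.4486 0.1523] [0.4554 0.176 ]
0.14 8 [0.4519 0.1601] [0.4487 0.15  ] [0.4603 0.1711]
0.13 6 [0.451  0.1581] [0.4477 0.1501] [0.4585 0.1661]
rest 18 [ 0.02226395 -0.00696015] -17.360277488949386
```

View pics/c3.png

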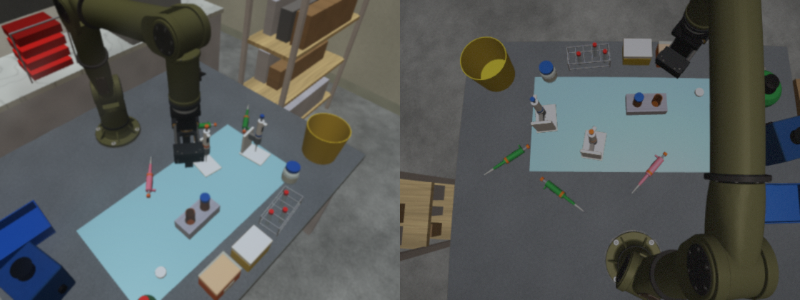

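The vial stands home: mouth at (0.638,-0.096), top at 0.098, seen at (190,215) left and (657,100) right. The pipettes are untouched. To choose a reachable slanted approach, I'll fit a quick kinematic model.

```bash
cat > kin.py <<'E'
import numpy as np, itertools
from scipy.optimize import least_squares
from scipy.spatial.transform import Rotation as Ro
S=[([1.2801,.32174,-.07012,1.45157,.02261,1.3708,-.05691],[.1949,-.6195,.1893],[-3.1035,-.47675,.0006]),
([.53,.399,-.539,1.529,.211,1.272,-.257],[.6388,-.0985,.1263],[2.453,1.962,-.001]),
([.452,.331,-.496,1.099,.159,1.732,-.652],[.6414,-.0955,.379],[2.8139,1.3791,.0199])]
AX="zyzyzyz"
def fk(q,p,sg):
    R=Ro.identity(); x=np.zeros(3)
    off={0:[0,0,p[0]],1:[p[4],p[5],p[1]],3:[p[6],0,p[2]],5:[0,0,p[3]]}
    for i in range(7):
        R=R*Ro.from_euler(AX[i],sg[i]*q[i]+(p[7] if i==6 else 0))
        if i in(0,1,3,5): x=x+R.apply(off[i])
    return x,R
def best():
    b=None
    for s in itertools.product([1,-1],repeat=4):
        sg=[s[0],1,s[1],1,s[2],1,s[3]]
        f=lambda p:np.concatenate([np.r_[fk(q,p,sg)[0]-x,.3*(fk(q,p,sg)[1].inv()*Ro.from_rotvec(r)).as_rotvec()] for q,x,r in S]+[.01*p[4:7]])
        for y7 in(0,3.14):
            o=least_squares(f,[.3,.4,.4,.2,0,0,0,y7])
            if b is None or o.cost<b[0]: b=(o.cost,o.x,sg)
    return b
def ik(x,R,q0,p,sg):
    lo=np.array([-2.86,-.3,-1.38,.06,-1.56,.09,-2.69])+.03; hi=np.array([2.86,2.09,1.24,2.45,4.7,2.05,2.69])-.03
    f=lambda q:np.r_[fk(q,p,sg)[0]-x,.3*(fk(q,p,sg)[1].inv()*R).as_rotvec(),.002*(q-q0)]
    return least_squares(f,np.clip(q0,lo,hi),bounds=(lo,hi))
E
python3 - <<'E'
from kin import *
c,p,sg=best(); print(c,p.round(3),sg)
q0=np.array(S[2][0])
for elev in(30,45,60):
  for yaw in(-10,5,20):
    y,e=np.radians([yaw,elev]); z=np.array([np.cos(y)*np.cos(e),np.sin(y)*np.cos(e),-np.sin(e)])
    yy=np.array([np.sin(y),-np.cos(y),0]); R=Ro.from_matrix(np.c_[np.cross(yy,z),yy,z])
    for g,n in(([.463,.161,.175],"grasp"),([.463,.161,.29],"up")):
        o=ik(np.array(g)+.0187*z,R,q0*[0,1,0,1,0,1,0],p,sg); x,_=fk(o.x,p,sg); print(elev,yaw,n,(np.linalg.norm(o.fun[:3])*1000).round(1),"mm",(np.degrees(np.linalg.norm(o.fun[3:6]))/.3).round(1),"deg",o.x.round(2), R.as_rotvec().round(3))
E
```

```text
1.831047309613803e-06 [ 0.679  0.493  0.514  0.87  -0.01  -0.026 -0.012  1.571] [-1, 1, -1, 1, -1, 1, -1]
30 -10 grasp 1.7 mm 0.9 deg [ 2.83  1.12  1.12  2.41 -0.32  1.07  2.66] [ 2.638 -0.231  1.523]
30 -10 up 0.1 mm 0.0 deg [2.83 0.57 1.21 2.41 0.21 1.29 2.31] [ 2.638 -0.231  1.523]
30 5 grasp 11.8 mm 5.2 deg [ 2.83  0.9   0.59  2.42 -0.1   1.03  2.1 ] [-2.681 -0.117 -1.548]
30 5 up 21.1 mm 7.3 deg [2.83 0.6  0.77 2.42 0.14 1.3  2.1 ] [-2.681 -0.117 -1.548]
30 20 grasp 15.2 mm 6.8 deg [ 2.83  0.86 -0.18  2.42 -0.    1.03  1.41] [-2.541 -0.448 -1.467]
30 20 up 28.3 mm 9.7 deg [ 2.83  0.63 -0.28  2.42 -0.07  1.3   1.36] [-2.541 -0.448 -1.467]
45 -10 grasp 38.0 mm 23.5 deg [-0.   -0.27 -0.9   2.16  0.22  1.05 -2.66] [ 2.832 -0.248  1.173]
45 -10 up 37.8 mm 23.2 deg [-0.1  -0.27 -0.84  1.95  0.26  1.32 -2.66] [ 2.832 -0.248  1.173]
45 5 grasp 57.9 mm 26.9 deg [ 2.12 -0.27 -0.82  2.42 -0.77  1.43  0.38] [-2.869 -0.125 -1.188]
45 5 up 64.5 mm 22.7 deg [ 2.55 -0.27 -0.67  2.42 -0.58  1.74  0.8 ] [-2.869 -0.125 -1.188]
45 20 grasp 41.4 mm 18.0 deg [ 2.83  0.8  -1.04  2.42  0.02  1.05  0.54] [-2.743 -0.484 -1.136]
45 20 up 37.6 mm 15.1 deg [ 2.27 -0.27 -0.59  2.42 -0.65  1.68  0.82] [-2.743 -0.484 -1.136]
60 -10 grasp 19.7 mm 11.1 deg [-0.15 -0.27 -0.72  2.17  0.2   1.08 -2.66] [ 2.98  -0.261  0.799]
60 -10 up 20.2 mm 11.6 deg [-0.29 -0.27 -0.61  1.95  0.23  1.34 -2.66] [ 2.98  -0.261  0.799]
60 5 grasp 25.1 mm 12.7 deg [-0.59 -0.27 -0.43  2.24  0.32  1.08 -2.66] [-3.01  -0.131 -0.807]
60 5 up 26.1 mm 14.3 deg [-0.75 -0.27 -0.34  2.02  0.34  1.36 -2.66] [-3.01  -0.131 -0.807]
60 20 grasp 30.3 mm 16.0 deg [ 1.06 -0.27 -0.24  2.42 -0.69  1.18  0.02] [-2.906 -0.512 -0.779]
60 20 up 34.6 mm 18.8 deg [ 0.59 -0.27 -0.19  2.02 -0.46  1.36 -0.66] [-2.906 -0.512 -0.779]
```

Call:
step_arm --pt "-1.4 2 0 0 0 -5.2 1" --pt "-1.4 2 0 0 0 -5.2 1" --pt "-1.4 2 0 0 0 -5.2 1" --pt "-1.4 2 0 0 0 -5.2 1" --pt "-1.4 2 0 0 0 -5.2 1"

```text
time: 9.25
position: [0.5674, 0.0046, 0.3662]
tool_rot: [-3.058, -0.715, 0.006]
ft_force: [-0.3, -0.3, -0.4]
grip_width: 0.987
grip_force: 0.0
```

Call:
step_arm --pt "-1.4 2 0 0 0 -5.2 1" --pt "-1.4 2 0 0 0 -5.2 1" --pt "-1.4 2 0 0 0 -5.2 1" --pt "-1.4 2 0 0 0 -5.2 1" --pt "-1.4 2 0 0 0 -5.2 1"

```text
time: 9.67
position: [0.4974, 0.1044, 0.3664]
tool_rot: [3.141, 0.009, -0.005]
ft_force: [-0.1, -0.6, 0.3]
grip_width: 1.003
grip_force: 0.0
```

Call:
step_arm --pt "0 0 0 0 -5 0 1" --pt "0 0 0 0 -5 0 1" --pt "0 0 0 0 -5 0 1" --pt "0 0 0 0 -5 0 1" --pt "0 0 0 0 0 0 1"

```text
time: 10.08
position: [0.4955, 0.1043, 0.3642]
tool_rot: [3.094, 0.018, 0.522]
ft_force: [-0.1, 2.0, -0.6]
grip_width: 0.996
grip_force: 0.0
```

```bash
python3 - <<'E'
from bench import ctrl
from kin import *
s=ctrl.get_state(); print(s["position"],s["tool_rot"],s["joint_positions"].round(4)); print(Ro.from_rotvec(s["tool_rot"]).as_matrix().round(2))
S.append((list(s["joint_positions"]),list(s["position"]),list(s["tool_rot"])))
import pickle; c,p,sg=best(); print(c,p.round(3),sg); pickle.dump((p,sg),open("k.pkl","wb"))
q0=s["joint_positions"]
for elev in(20,30,40,50):
  for yaw in(-15,0,15):
    y,e=np.radians([yaw,elev]); z=np.array([np.cos(y)*np.cos(e),np.sin(y)*np.cos(e),-np.sin(e)])
    yy=np.array([np.sin(y),-np.cos(y),0]); R=Ro.from_matrix(np.c_[np.cross(yy,z),yy,z])
    for g,n in(([.463,.161,.175],"grasp"),([.463-.08*np.cos(y),.161-.08*np.sin(y),.23],"standoff"),([.463,.161,.3],"up")):
        o=ik(np.array(g)+.0187*z,R,q0,p,sg); print(elev,yaw,n,(np.linalg.norm(o.fun[:3])*1000).round(1),"mm",(np.degrees(np.linalg.norm(o.fun[3:6]))/.3).round(1),"deg",o.x.round(2))
E
```

```text
[0.49552078 0.10428741 0.36419344] [3.09412795 0.01844465 0.52244305] [ 0.1606 -0.2972 -0.3813  1.7594 -0.0358  1.3321 -1.7796]
[[ 0.94  0.01  0.33]
 [ 0.01 -1.   -0.  ]
 [ 0.33  0.01 -0.94]]
6.660108780930723e-06 [ 0.267  0.485  0.511  0.432  0.    -0.026  0.004  1.571] [-1, 1, -1, 1, -1, 1, -1]
20 -15 grasp 72.7 mm 29.7 deg [ 0.22 -0.27 -0.82  2.24  0.57  0.64 -2.66]
20 -15 standoff 85.8 mm 34.4 deg [-0.01 -0.27 -0.83  2.08  0.55  1.06 -2.66]
20 -15 up 72.2 mm 27.6 deg [-0.01 -0.27 -0.73  2.01  0.64  1.04 -2.66]
20 0 grasp 95.0 mm 23.6 deg [ 0.08 -0.27 -0.58  2.42  0.74  0.24 -2.66]
20 0 standoff 101.7 mm 33.0 deg [-0.27 -0.27 -0.62  2.18  0.64  0.96 -2.66]
20 0 up 87.5 mm 26.1 deg [-0.27 -0.27 -0.52  2.1   0.72  0.92 -2.66]
20 15 grasp 103.8 mm 20.8 deg [-0.01 -0.27 -0.52  2.42  0.84  0.21 -2.66]
20 15 standoff 132.3 mm 32.5 deg [-0.42 -0.27 -0.46  2.28  0.75  0.8  -2.66]
20 15 up 117.2 mm 25.6 deg [-0.41 -0.27 -0.38  2.19  0.82  0.74 -2.66]
30 -15 grasp 56.1 mm 22.1 deg [ 0.21 -0.27 -0.83  2.23  0.5   0.7  -2.66]
30 -15 standoff 72.0 mm 27.2 deg [-0.01 -0.27 -0.8   2.08  0.48  1.
[... 1125 characters left out ...]
deg [-0.65 -0.27 -0.23  2.14  0.73  0.96 -2.66]
50 -15 grasp 21.6 mm 7.3 deg [ 0.12 -0.27 -0.76  2.2   0.38  0.81 -2.66]
50 -15 standoff 42.0 mm 13.5 deg [-0.1  -0.27 -0.67  2.06  0.34  1.13 -2.66]
50 -15 up 26.4 mm 7.5 deg [-0.21 -0.27 -0.5   1.98  0.44  1.14 -2.66]
50 0 grasp 30.9 mm 6.0 deg [-0.36 -0.27 -0.36  2.3   0.56  0.74 -2.66]
50 0 standoff 56.7 mm 14.5 deg [-0.5  -0.27 -0.38  2.15  0.48  1.1  -2.66]
50 0 up 42.9 mm 10.5 deg [-0.58 -0.27 -0.22  2.04  0.54  1.11 -2.61]
50 15 grasp 53.6 mm 8.0 deg [-0.31 -0.27 -0.24  2.31  0.31  0.58 -2.1 ]
50 15 standoff 81.7 mm 19.3 deg [-0.69 -0.27 -0.23  2.2   0.56  1.04 -2.57]
50 15 up 60.4 mm 13.9 deg [-0.29 -0.27 -0.21  1.97  0.15  1.   -1.89]
```

Pointing outward isn't reachable (j2 limit), so I'll evaluate approaches from other sides, including the final pose.

```bash
cat > feas.py <<'E'
import pickle
from kin import *
p,sg=pickle.load(open("k.pkl","rb"))
def tool(yaw,elev,flip):
    y,e=np.radians([yaw,elev]); z=np.array([np.cos(y)*np.cos(e),np.sin(y)*np.cos(e),-np.sin(e)])
    yy=np.array([np.sin(y),-np.cos(y),0])*flip; return Ro.from_matrix(np.c_[np.cross(yy,z),yy,z]),z
def solve(g,yaw,elev,flip,q0):
    R,z=tool(yaw,elev,flip); o=ik(np.array(g)+.0187*z,R,q0,p,sg)
    return (np.linalg.norm(o.fun[:3])*1000).round(1),(np.degrees(np.linalg.norm(o.fun[3:6]))/.3).round(1),o.x
E
python3 - <<'E'
from feas import *
for elev in(20,35,45):
  for yaw in range(40,341,20):
    for flip in(1,-1):
      y=np.radians(yaw); h=np.array([np.cos(y),np.sin(y),0]); ax=np.array([.463,.161,0])
      best_=None
      for q0 in ([-.3,.4,0,1.5,0,1.3,0],[0,.4,-.5,1.5,1,1.3,0],[0,.4,.5,1.5,-1,1.3,0],[0,.4,.5,1.5,2,1.3,0]):
        q=np.array(q0,float); r=[]
        for g,el in((ax+[0,0,.34],elev),(ax-.08*h+[0,0,.23],elev),(ax+[0,0,.175],elev),(ax+[0,0,.32],elev),(np.array([.638,-.096,.123])+.155*.707*np.array([h[0],h[1],1]),elev+45)):
          a,b,q=solve(g,yaw,el,flip,q); r.append((a,b,q.round(2)))
        e=max(a+b for a,b,_ in r)
        if best_ is None or e<best_[0]: best_=(e,r)
      if best_[0]<8: print(elev,yaw,flip,best_[0],[ (float(a),float(b)) for a,b,_ in best_[1]],"\n  grasp",best_[1][2][2],"final",best_[1][4][2])
E
```

```text
20 60 1 1.0 [(0.1, 0.0), (0.1, 0.0), (0.8, 0.2), (0.0, 0.0), (0.0, 0.0)] 
  grasp [ 1.61  0.31 -1.13  2.42 -1.2   1.04  0.88] final [ 0.63  0.32 -0.53  1.52 -0.26  1.18 -0.31]
20 80 1 0.0 [(0.0, 0.0), (0.0, 0.0), (0.0, 0.0), (0.0, 0.0), (0.0, 0.0)] 
  grasp [ 0.15  0.32  0.33  2.2  -1.19  1.53  0.99] final [-0.12  0.32  0.42  1.51 -0.57  1.42  0.22]
20 80 -1 4.5 [(0.0, 0.0), (0.0, 0.0), (0.0, 0.0), (0.0, 0.0), (3.2, 1.3)] 
  grasp [ 0.05  0.33  0.44  2.21 -1.21  1.56 -2.13] final [-0.63  0.54  1.21  1.54 -0.91  1.62 -2.66]
20 100 1 0.0 [(0.0, 0.0), (0.0, 0.0), (0.0, 0.0), (0.0, 0.0), (0.0, 0.0)] 
  grasp [ 0.26  0.49  0.11  1.91 -0.98  1.67  0.97] final [ 0.04  0.36  0.21  1.44 -0.47  1.55  0.48]
20 100 -1 0.0 [(0.0, 0.0), (0.0, 0.0), (0.0, 0.0), (0.0, 0.0), (0.0, 0.0)] 
  grasp [-0.08  0.54  0.52  1.93 -1.09  1.81 -2.08] final [-0.3   0.4   0.68  1.46 -0.62  1.61 -2.54]
20 120 1 0.0 [(0.0, 0.0), (0.0, 0.0), (0.0, 0.0), (0.0, 0.0), (0.0, 0.0)] 
  grasp [ 0.29  0.66 -0.09  1.62 -0.76  1.81  0.93] final [ 0.18  0.4   0.    1.38 -0.33  1.66  0.73]
20 120 -1 0.0 [(0.0, 0.0), (0.0, 0.0), 
[... 4965 characters left out ...]
.0 [(0.0, 0.0), (0.0, 0.0), (0.0, 0.0), (0.0, 0.0), (0.0, 0.0)] 
  grasp [-0.82  0.48  0.09  1.55  0.42  1.75 -0.97] final [ 0.01  0.31  0.34  1.44 -0.1   1.41  0.18]
45 280 -1 0.0 [(0.0, 0.0), (0.0, 0.0), (0.0, 0.0), (0.0, 0.0), (0.0, 0.0)] 
  grasp [-0.76  0.36 -0.13  1.73  0.6   1.64 -0.87] final [ 0.22  0.38  0.06  1.32 -0.02  1.44  0.45]
45 300 -1 0.0 [(0.0, 0.0), (0.0, 0.0), (0.0, 0.0), (0.0, 0.0), (0.0, 0.0)] 
  grasp [-0.69  0.21 -0.3   1.93  0.74  1.49 -0.73] final [ 0.36  0.46 -0.19  1.22  0.08  1.47  0.71]
45 320 -1 0.0 [(0.0, 0.0), (0.0, 0.0), (0.0, 0.0), (0.0, 0.0), (0.0, 0.0)] 
  grasp [-0.57  0.02 -0.46  2.14  0.83  1.27 -0.53] final [ 0.41  0.53 -0.35  1.14  0.17  1.5   0.96]
```

Plan: approach with the tool pointing toward azimuth −40° and 40° below horizontal. This is opposite the finger rest, so the fingers close along the pipette's y. The grasp is at 140 mm, at the centre of mass. Pitching the tool to near-vertical then gives the 45° lean, pointing away from the capped vial.

Call:
step_arm --pt "0 0 0 0 5 0 1" --pt "0 0 0 0 5 0 1" --pt "0 0 0 0 5 0 1" --pt "0 0 0 0 5 0 1" --pt "0 0 0 0 0 0 1"

```text
time: 10.5
position: [0.5014, 0.1026, 0.3639]
tool_rot: [-3.141, -0.012, 0.034]
ft_force: [-0.9, -1.0, -1.7]
grip_width: 0.996
grip_force: 0.0
```

Call:
step_arm --pt "-0.4 0.4 0 0 0 7 1" --pt "-0.4 0.4 0 0 0 7 1" --pt "-0.4 0.4 0 0 0 7 1" --pt "-0.4 0.4 0 0 0 7 1" --pt "-0.4 0.4 0 0 0 7 1"

```text
time: 10.92
position: [0.4785, 0.1242, 0.3676]
tool_rot: [2.985, 0.967, -0.017]
ft_force: [0.0, -0.1, 0.2]
grip_width: 0.999
grip_force: 0.0
```

Call:
step_arm --pt "-0.4 0.4 0 0 0 7 1" --pt "-0.4 0.4 0 0 0 7 1" --pt "-0.4 0.4 0 0 0 7 1" --pt "-0.4 0.4 0 0 0 7 1" --pt "-0.4 0.4 0 0 0 7 1"

```text
time: 11.33
position: [0.4584, 0.1442, 0.3677]
tool_rot: [2.554, 1.819, -0.013]
ft_force: [-0.1, -0.2, 0.3]
grip_width: 1.003
grip_force: 0.0
```

Call:
step_arm --pt "-0.4 0.5 0 0 0 7 1" --pt "-0.4 0.5 0 0 0 7 1" --pt "-0.4 0.5 0 0 0 7 1" --pt "-0.4 0.5 0 0 0 7 1" --pt "-0.4 0.5 0 0 0 7 1"

```text
time: 11.75
position: [0.4384, 0.1692, 0.3677]
tool_rot: [1.888, 2.501, -0.009]
ft_force: [0.9, 1.1, -0.0]
grip_width: 1.0
grip_force: 0.0
```

Call:
step_arm --pt "-0.4 0.5 0 0 0 7 1" --pt "-0.4 0.5 0 0 0 7 1" --pt "-0.4 0.5 0 0 0 7 1" --pt "-0.4 0.5 0 0 0 7 1" --pt "-0.4 0.5 0 0 0 7 1"

```text
time: 12.17
position: [0.4184, 0.1942, 0.3677]
tool_rot: [1.048, 2.952, -0.004]
ft_force: [-0.8, -0.1, -0.0]
grip_width: 1.002
grip_force: 0.0
```

```bash
cat > st.py <<'E'
from bench import ctrl
from feas import *
s=ctrl.get_state(); R=Ro.from_rotvec(s["tool_rot"]); T,z=tool(-40,40,-1)
print(s["time"],s["position"].round(4),s["joint_positions"].round(2),"grip",s["grip_width"],s["grip_force"],"ft",s["ft_force"].round(1)); print(R.as_matrix().round(3)); print("turn to approach (deg, world)",np.degrees((T*R.inv()).as_rotvec()).round(1))
print("grasp pt",(s["position"]-.0187*R.as_matrix()[:,2]).round(4))
E
python3 st.py
```

```text
12.1667 [0.4184 0.1942 0.3677] [ 0.02 -0.11 -0.47  1.56 -0.04  1.67  0.44] grip 1.0024388440511232 0.0 ft [-0.8 -0.1 -0. ]
[[-0.776  0.631  0.007]
 [ 0.63   0.776 -0.006]
 [-0.009  0.    -1.   ]]
turn to approach (deg, world) [-31.5 -38.1  -0.9]
grasp pt [0.4183 0.1943 0.3864]
```

Call:
step_arm --pt "0 0 -1 -3.15 -3.8 -0.1 1" --pt "0 0 -1 -3.15 -3.8 -0.1 1" --pt "0 0 -1 -3.15 -3.8 -0.1 1" --pt "0 0 -1 -3.15 -3.8 -0.1 1" --pt "0 0 -1 -3.15 -3.8 -0.1 1"

```text
time: 12.58
position: [0.4187, 0.1942, 0.318]
tool_rot: [0.927, 2.552, -0.207]
ft_force: [0.0, 0.8, -0.7]
grip_width: 0.995
grip_force: 0.0
```

Call:
step_arm --pt "0 0 -1 -3.15 -3.8 -0.1 1" --pt "0 0 -1 -3.15 -3.8 -0.1 1" --pt "0 0 -1 -3.15 -3.8 -0.1 1" --pt "0 0 -1 -3.15 -3.8 -0.1 1" --pt "0 0 -1 -3.15 -3.8 -0.1 1"

```text
time: 13.0
position: [0.4186, 0.1943, 0.2686]
tool_rot: [0.792, 2.149, -0.362]
ft_force: [0.5, -0.6, -1.7]
grip_width: 1.002
grip_force: 0.0
```

Call:
step_arm --pt "0 0 0 0 0 0 1" --pt "0 0 0 0 0 0 1" --pt "0 0 0 0 0 0 1" --pt "0 0 0 0 0 0 1" --pt "0 0 0 0 0 0 1"

```text
time: 13.42
position: [0.42, 0.1934, 0.2697]
tool_rot: [0.8, 2.153, -0.361]
ft_force: [0.7, 0.4, 1.0]
grip_width: 1.0
grip_force: 0.0
```

```bash
python3 st.py; python3 - <<'E'
from h import *
I=[]
for n,(x0,y0,x1,y1) in(("scene",(210,110,410,260)),("top",(160,100,360,250))):
    a,d=ctrl.get_image(n); np.savez(f"{n}4.npz",a=a,d=d); I.append(cv2.resize(a[y0:y1,x0:x1],(400,300),interpolation=3))
cv2.imwrite("pics/c4.png",np.hstack(I)[...,::-1])
E
```

```text
13.4167 [0.42   0.1934 0.2697] [-0.06 -0.13 -1.04  2.01  0.74  1.47 -0.41] grip 1.000276019917589 0.0 ft [0.7 0.4 1. ]
[[-0.485  0.65   0.585]
 [ 0.424  0.76  -0.493]
 [-0.765  0.009 -0.644]]
turn to approach (deg, world) [-0.4  0.3  0.6]
grasp pt [0.409  0.2026 0.2817]
```

View pics/c4.png

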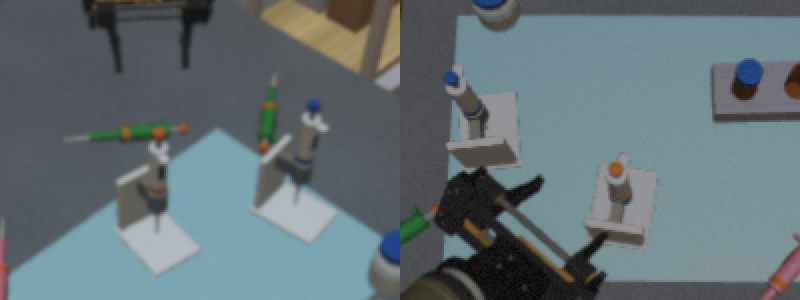

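The left crop shows both fingers coming from the far side, straddling the line to the orange pipette. In the right crop the fingers are at (540,185) and (600,245), with the pipette button at (617,170). The blue stand is clear. I'll descend to the standoff, then advance.

Call:
step_arm --pt "0 0 -1.3 0 0 0 1" --pt "0 0.2 -1.3 0 0 0 1" --pt "0 0 -1.3 0 0 0 1" --pt "0 0 -1.3 0 0 0 1" --pt "0 0 -1.2 0 0 0 1"

```text
time: 13.93
position: [0.4193, 0.1957, 0.204]
tool_rot: [0.797, 2.153, -0.362]
ft_force: [-0.5, 0.4, -0.1]
grip_width: 1.001
grip_force: 0.0
```

Call:
step_arm --pt "0.6 -0.5 -0.7 0 0 0 1" --pt "0.6 -0.5 -0.7 0 0 0 1" --pt "0.6 -0.5 -0.7 0 0 0 1" --pt "0.6 -0.5 -0.7 0 0 0 1" --pt "0 0 0 0 0 0 1"

```text
time: 14.35
position: [0.4438, 0.1732, 0.1751]
tool_rot: [0.799, 2.153, -0.367]
ft_force: [0.2, 0.6, -0.8]
grip_width: 1.002
grip_force: 0.0
```

```bash
python3 st.py; python3 - <<'E'
from h import *
I=[]
for n,(x0,y0,x1,y1) in(("scene",(240,150,340,225)),("top",(215,140,315,215))):
    a,d=ctrl.get_image(n); I.append(cv2.resize(a[y0:y1,x0:x1],(400,300),interpolation=3))
cv2.imwrite("pics/c5.png",np.hstack(I)[...,::-1])
E
```

```text
14.35 [0.4438 0.1732 0.1751] [-0.05  0.05 -1.07  2.13  0.9   1.4  -0.63] grip 1.0021223695276398 0.0 ft [ 0.2  0.6 -0.8]
[[-0.486  0.651  0.583]
 [ 0.421  0.759 -0.496]
 [-0.765  0.004 -0.643]]
turn to approach (deg, world) [-0.2  0.1  0.6]
grasp pt [0.4329 0.1825 0.1872]
```

View pics/c5.png

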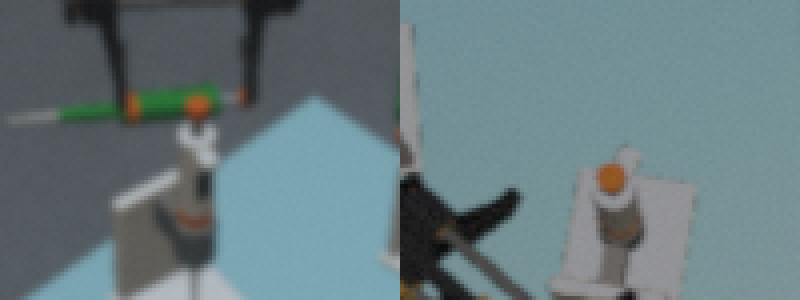

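The pipette lies between the two fingers in both crops (fingers at x≈120 and 248, pipette at 195 in the left one). I'll advance and close.

Call:
step_arm --pt "0.8 -0.6 -0.7 0 0 0 1" --pt "0.8 -0.6 -0.7 0 0 0 1" --pt "0.8 -0.6 -0.7 0 0 0 1" --pt "0.6 -0.4 -0.6 0 0 0 1" --pt "0 0 0 0 0 0 1"

```text
time: 14.87
position: [0.4734, 0.1513, 0.1474]
tool_rot: [0.799, 2.155, -0.367]
ft_force: [-0.3, 0.3, 0.5]
grip_width: 0.999
grip_force: 0.0
```

Call:
step_arm --pt "0 0 0 0 0 0 0.5" --pt "0 0 0 0 0 0 0.5" --pt "0 0 0 0 0 0 0.5" --pt "0 0 0 0 0 0 0.5" --pt "0 0 0 0 0 0 0.5"

```text
time: 15.28
position: [0.473, 0.1545, 0.1495]
tool_rot: [0.795, 2.154, -0.362]
ft_force: [0.0, 0.9, -0.2]
grip_width: 0.708
grip_force: 0.0
```

```bash
python3 st.py; python3 - <<'E'
from h import *
I=[]
for n,(x0,y0,x1,y1) in(("scene",(240,150,340,225)),("top",(215,140,315,215))):
    a,d=ctrl.get_image(n); I.append(cv2.resize(a[y0:y1,x0:x1],(400,300),interpolation=3))
cv2.imwrite("pics/c6.png",np.hstack(I)[...,::-1])
E
```

```text
15.2833 [0.473  0.1545 0.1495] [-0.03  0.11 -1.03  2.16  0.98  1.34 -0.65] grip 0.7076495517295495 0.0 ft [ 0.   0.9 -0.2]
[[-0.487  0.648  0.586]
 [ 0.421  0.762 -0.492]
 [-0.766  0.007 -0.643]]
turn to approach (deg, world) [-0.3  0.2  0.4]
grasp pt [0.4621 0.1637 0.1615]
```

View pics/c6.png

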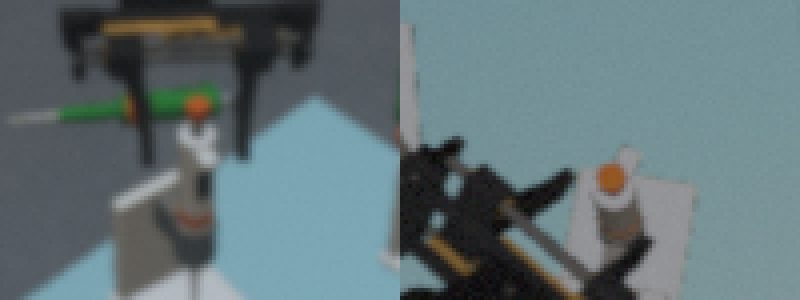

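```bash
python3 - <<'E'
from h import *
s=ctrl.get_state(); R=cv2.Rodrigues(s["tool_rot"])[0]; p=s["position"]; w=.0435*.708; g=p-.0187*R[:,2]
pts=np.array([p+R[:,1]*w,p-R[:,1]*w,p,g,[.463,.161,.16],[.463,.161,.24],[.463,.161,.12]])
for n,(x0,y0) in(("scene",(240,150)),("top",(215,140))):
    P=ctrl.camera_params(n); u=cv2.projectPoints(pts,P["rvec"],P["tvec"],P["intrinsics"],np.array(P["distortion"]))[0].reshape(-1,2)
    print(n,((u-[x0,y0])*4).round().tolist())
    a,d=ctrl.get_image(n); C=cloud(n,d)
    V=cv2.cvtColor(a,cv2.COLOR_RGB2HSV)[...,2]; L=(C-p)@R
    m=(abs(L[...,2]+.02)<.04)&(abs(L[...,0])<.02)&(abs(L[...,1])<.06)&(V<60)&(d>0)
    Q=L[m]; print(len(Q),"tool z max",Q[:,2].max() if len(Q) else "", "y split",[ (Q[q].mean(0).round(4),Q[q].min(0).round(4),Q[q].max(0).round(4)) for q in(Q[:,1]>.01,Q[:,1]<-.01) if q.any()])
E
```

```text
scene [[241.0, 201.0], [158.0, 205.0], [199.0, 203.0], [198.0, 178.0], [197.0, 182.0], [198.0, 102.0], [196.0, 219.0]]
48 tool z max -0.007324678438514922 y split [(array([-0.0092,  0.0287, -0.0491]), array([-0.0168,  0.0257, -0.0593]), array([-0.0038,  0.0327, -0.0355])), (array([-0.0102, -0.0347, -0.0481]), array([-0.0155, -0.0381, -0.0595]), array([-0.0018, -0.032 , -0.0326]))]
top [[194.0, 163.0], [265.0, 223.0], [229.0, 193.0], [214.0, 205.0], [218.0, 204.0], [213.0, 174.0], [220.0, 217.0]]
60 tool z max -0.03244059262538885 y split [(array([-0.0065,  0.0284, -0.0472]), array([-0.0129,  0.0255, -0.0598]), array([ 0.003 ,  0.0328, -0.0331])), (array([-0.0079, -0.0293, -0.0456]), array([-0.0115, -0.0332, -0.0578]), array([ 0.0058, -0.024 , -0.0324]))]
```

```bash
python3 - <<'E'
from h import *
def rep(n,a,d,p,R,w,tag):
    C=cloud(n,d); L=(C-p)@R; B=np.load(n+"0.npz")["d"]; diff=(d>0)&(B>0)&(B-d>.01)
    for zz in np.arange(-.06,.01,.008):
        m=diff&(abs(L[...,2]-zz)<.004)&(abs(L[...,0])<.03)&(abs(L[...,1])<.07)
        Q=L[m]; print(tag,n,round(zz,3),m.sum(),Q[:,1].min().round(3) if len(Q) else"",Q[:,1].max().round(3) if len(Q) else"",a[m].mean(0).round() if len(Q) else "")
s=ctrl.get_state(); R=cv2.Rodrigues(s["tool_rot"])[0]
for n in("scene","top"):
    a,d=ctrl.get_image(n); rep(n,a,d,s["position"],R,0,"now")
f=np.load("scene2.npz"); rep("scene",f["a"],f["d"],np.array([.6388,-.0985,.1263]),cv2.Rodrigues(np.array([2.453,1.962,0]))[0],0,"vial")
f=np.load("scene4.npz"); rep("scene",f["a"],f["d"],np.array([.42,.1934,.2697]),R,0,"c4")
E
```

```text
now scene -0.06 22 -0.035 0.033 [44. 48. 50.]
now scene -0.052 14 -0.035 0.029 [46. 50. 52.]
now scene -0.044 17 -0.033 0.029 [48. 52. 55.]
now scene -0.036 19 -0.034 0.031 [55. 65. 69.]
now scene -0.028 6 -0.033 0.028 [ 79.  98. 105.]
now scene -0.02 0   
now scene -0.012 0   
now scene -0.004 0   
now scene 0.004 0   
now top -0.06 24 -0.032 0.035 [36. 39. 39.]
now top -0.052 20 -0.03 0.032 [34. 35. 36.]
now top -0.044 26 -0.031 0.033 [40. 41. 42.]
now top -0.036 20 -0.031 0.032 [55. 56. 56.]
now top -0.028 0   
now top -0.02 0   
now top -0.012 0   
now top -0.004 0   
now top 0.004 0   
vial scene -0.06 1 -0.021 -0.021 [34. 42. 43.]
vial scene -0.052 0   
vial scene -0.044 0   
vial scene -0.036 5 0.011 0.025 [53. 51. 49.]
vial scene -0.028 12 -0.004 0.015 [55. 54. 54.]
vial scene -0.02 13 -0.005 0.014 [57. 52. 50.]
vial scene -0.012 16 -0.006 0.016 [68. 55. 50.]
vial scene -0.004 13 -0.008 0.016 [84. 64. 56.]
vial scene 0.004 15 -0.01 0.016 [88. 63. 54.]
c4 scene -0.06 18 -0.057 0.051 [41. 42. 44.]
c4 scene -0.052 24 -0.054 0.051 [45. 47. 49.]
c4 scene -0.044 20 -0.052 0.05 [45. 48. 50.]
c4 scene -0.036 19 -0.052 0.05 [46. 48. 50.]
c4 scene -0.028 12 -0.053 0.05 [53. 57. 60.]
c4 scene -0.02 0   
c4 scene -0.012 0   
c4 scene -0.004 0   
c4 scene 0.004 0
```

Depth in both views shows the real fingertips end about 30 mm short of the reported TCP along the tool axis. The gripper body sits back by a similar amount. The pipette is therefore still ahead of the pads, so I'll advance about 3 cm and watch the force.

Call:
step_arm --pt "0.4 -0.4 -0.5 0 0 0 0.75" --pt "0.4 -0.4 -0.5 0 0 0 0.75" --pt "0 0 0 0 0 0 0.75" --pt "0 0 0 0 0 0 0.75" --pt "0 0 0 0 0 0 0.75"

```text
time: 16.0
position: [0.481, 0.1457, 0.1389]
tool_rot: [0.796, 2.154, -0.363]
ft_force: [0.7, 0.1, 0.2]
grip_width: 0.733
grip_force: 0.0
```

Call:
step_arm --pt "0.4 -0.4 -0.5 0 0 0 0.75" --pt "0.4 -0.4 -0.4 0 0 0 0.75" --pt "0 0 0 0 0 0 0.75" --pt "0 0 0 0 0 0 0.75" --pt "0 0 0 0 0 0 0.75"

```text
time: 16.42
position: [0.4891, 0.1378, 0.1301]
tool_rot: [0.796, 2.154, -0.363]
ft_force: [0.7, -0.2, 0.6]
grip_width: 0.753
grip_force: 0.0
```

```bash
python3 st.py; python3 - <<'E'
from h import *
s=ctrl.get_state(); R=cv2.Rodrigues(s["tool_rot"])[0]; p=s["position"]
print("pip axis in tool frame", (R.T@(np.array([.463,.161,.16])-p)).round(4))
I=[]
for n,(x0,y0,x1,y1) in(("scene",(240,150,340,225)),("top",(215,140,315,215))):
    a,d=ctrl.get_image(n); L=(cloud(n,d)-p)@R; B=np.load(n+"0.npz")["d"]
    V=a.max(2); dk=(V<75)&(d>0)&(abs(L[...,0])<.02)
    for lo in np.arange(-.13,0,.01):
        m=dk&(L[...,2]>lo)&(L[...,2]<lo+.01)&(abs(L[...,1])<.1); Q=L[m][:,1]; print(n,round(lo,2),m.sum(),(abs(Q)<.012).sum(),Q.min().round(3) if len(Q) else "",Q.max().round(3) if len(Q) else "")
    I.append(cv2.resize(a[y0:y1,x0:x1],(400,300),interpolation=3))
cv2.imwrite("pics/c7.png",np.hstack(I)[...,::-1])
E
```

```text
16.4167 [0.4891 0.1378 0.1301] [-0.01  0.14 -1.    2.18  1.04  1.3  -0.68] grip 0.7530983661621835 0.0 ft [ 0.7 -0.2  0.6]
[[-0.487  0.648  0.585]
 [ 0.421  0.761 -0.493]
 [-0.765  0.006 -0.644]]
turn to approach (deg, world) [-0.3  0.2  0.4]
grasp pt [0.4781 0.1471 0.1422]
pip axis in tool frame [-0.0004  0.0009 -0.0459]
scene -0.13 21 7 -0.093 0.09
scene -0.12 6 0 -0.067 0.078
scene -0.11 36 0 -0.088 0.079
scene -0.1 59 0 -0.085 0.059
scene -0.09 30 0 -0.051 0.047
scene -0.08 30 0 -0.048 0.04
scene -0.07 24 0 -0.046 0.04
scene -0.06 17 0 -0.044 0.036
scene -0.05 16 5 -0.041 0.036
scene -0.04 20 8 -0.042 0.035
scene -0.03 0 0  
scene -0.02 0 0  
scene -0.01 2 2 -0.004 -0.004
top -0.13 65 0 0.039 0.065
top -0.12 9 0 -0.064 0.04
top -0.11 8 0 0.038 0.081
top -0.1 3 0 0.038 0.039
top -0.09 14 0 0.034 0.044
top -0.08 32 4 -0.044 0.045
top -0.07 27 2 -0.042 0.043
top -0.06 25 1 -0.041 0.042
top -0.05 22 0 -0.04 0.041
top -0.04 13 0 -0.04 0.041
top -0.03 0 0  
top -0.02 0 0  
top -0.01 0 0
```

View pics/c7.png

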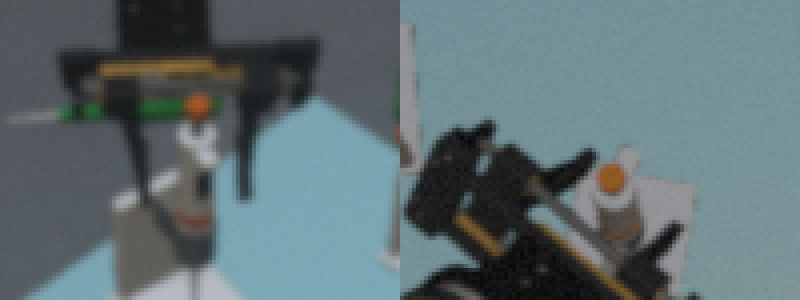

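The fingertips now straddle the pipette body: left crop tips at (145,205) and (243,198), body at (195,195). No contact force. I'll close.

Call:
step_arm --pt "0 0 0 0 0 0 0.2" --pt "0 0 0 0 0 0 0.2" --pt "0 0 0 0 0 0 0.2" --pt "0 0 0 0 0 0 0.2" --pt "0 0 0 0 0 0 0.2" --force 25

```text
time: 16.93
position: [0.489, 0.138, 0.1302]
tool_rot: [0.796, 2.154, -0.362]
ft_force: [-0.3, 0.2, 0.7]
grip_width: 0.456
grip_force: 0.0
```

Call:
step_arm --pt "0 0 0 0 0 0 0.2" --pt "0 0 0 0 0 0 0.2" --pt "0 0 0 0 0 0 0.2" --pt "0 0 0 0 0 0 0.2" --pt "0 0 0 0 0 0 0.2"

```text
time: 17.35
position: [0.4891, 0.138, 0.1302]
tool_rot: [0.796, 2.154, -0.362]
ft_force: [0.1, -0.1, 0.1]
grip_width: 0.317
grip_force: 24.9
```

Gripped at 27.6 mm, the full body diameter. I'll lift straight up.

Call:
step_arm --pt "0 0 0.5 0 0 0 0.2" --pt "0 0 1 0 0 0 0.2" --pt "0 0 1 0 0 0 0.2" --pt "0 0 1 0 0 0 0.2" --pt "0 0 1 0 0 0 0.2"

```text
time: 17.77
position: [0.4888, 0.1379, 0.1757]
tool_rot: [0.796, 2.154, -0.363]
ft_force: [0.3, 0.0, -0.9]
grip_width: 0.313
grip_force: 24.9
```

Call:
step_arm --pt "0 0 1.2 0 0 0 0.2" --pt "0 0 1.2 0 0 0 0.2" --pt "0 0 1.2 0 0 0 0.2" --pt "0 0 1.2 0 0 0 0.2" --pt "0 0 1.2 0 0 0 0.2"

```text
time: 18.18
position: [0.4887, 0.1378, 0.2359]
tool_rot: [0.796, 2.154, -0.363]
ft_force: [-0.3, 0.5, -0.9]
grip_width: 0.315
grip_force: 24.9
```

Call:
step_arm --pt "0 0 1 0 0 0 0.2" --pt "0 0 1 0 0 0 0.2" --pt "0 0 1 0 0 0 0.2" --pt "0 0 0.5 0 0 0 0.2" --pt "0 0 0 0 0 0 0.2"

```text
time: 18.6
position: [0.4892, 0.1383, 0.2716]
tool_rot: [0.797, 2.152, -0.361]
ft_force: [0.4, 0.1, -1.3]
grip_width: 0.312
grip_force: 24.9
```

```bash
cat > pip.py <<'E'
from h import *
# find pipette in hand: points in a tool-frame box, brighter than gripper; print axis estimate
def look():
    s=ctrl.get_state(); R=cv2.Rodrigues(s["tool_rot"])[0]; p=s["position"]; out=[]
    for n in("scene","top"):
        a,d=ctrl.get_image(n); np.savez(n+"p.npz",a=a,d=d); C=cloud(n,d); L=(C-p)@R
        m=(d>0)&(abs(L[...,1])<.016)&(a.max(2)>85)&(C[...,2]>.13)&(abs(L[...,0])<.2)&(L[...,2]>-.14)&(L[...,2]<.13)
        Q=L[m]; W=C[m]; print(n,m.sum())
        if len(Q)>8:
            k=np.argsort(W[:,2]); print(" lowest",W[k[:5]].mean(0).round(4)," highest",W[k[-5:]].mean(0).round(4)); l=cv2.fitLine(Q.astype(np.float32),cv2.DIST_HUBER,0,.01,.01).ravel(); v=R@l[:3]; v*=np.sign(v[2]); print(" axis world",v.round(3),"lean",np.degrees(np.arccos(v[2])).round(1),"through tool",l[3:].round(4))
            h=cv2.cvtColor(a,cv2.COLOR_RGB2HSV); o=m&(h[...,0]<20)&(h[...,1]>130); print(" orange",o.sum(),C[o].mean(0).round(4) if o.any() else "")
        print(" tip-axis pts by tool x:",[(round(x,2),Q[abs(Q[:,0]-x)<.01][:,1:].mean(0).round(3).tolist()) for x in np.arange(-.2,.2,.03) if (abs(Q[:,0]-x)<.01).sum()>1])
look()
E
python3 st.py; python3 pip.py
```

```text
18.6 [0.4892 0.1383 0.2716] [ 0.05 -0.16 -0.94  2.04  0.77  1.31 -0.27] grip 0.31248145454610704 24.918217489030212 ft [ 0.4  0.1 -1.3]
[[-0.485  0.648  0.587]
 [ 0.421  0.761 -0.493]
 [-0.766  0.008 -0.643]]
turn to approach (deg, world) [-0.4  0.3  0.4]
grasp pt [0.4783 0.1475 0.2836]
scene 372
 lowest [0.4643 0.1608 0.1661]  highest [0.4626 0.1589 0.3817]
 axis world [0.005 0.002 1.   ] lean 0.3 through tool [-0.0118 -0.0038 -0.0438]
 orange 80 [0.4417 0.1756 0.3702]
 tip-axis pts by tool x: [(np.float64(-0.05), [-0.001, -0.071]), (np.float64(-0.02), [-0.004, -0.099]), (np.float64(0.01), [-0.004, -0.022]), (np.float64(0.04), [-0.002, -0.004]), (np.float64(0.07), [-0.001, 0.018]), (np.float64(0.1), [0.0, 0.039])]
top 226
 lowest [0.4551 0.1755 0.2867]  highest [0.4585 0.1663 0.3829]
 axis world [-0.69   0.549  0.472] lean 61.9 through tool [-0.0389 -0.0017 -0.0785]
 orange 58 [0.4541 0.1669 0.3793]
 tip-axis pts by tool x: [(np.float64(-0.05), [0.001, -0.08]), (np.float64(-0.02), [-0.002, -0.107]), (np.float64(0.01), [0.008, -0.057])]
```

The tip is drawn out, at about (0.464,0.161,0.162), with the pipette vertical. Next I'll compute the traverse.

```bash
cat > fin.py <<'E'
from bench import ctrl
from feas import *
s=ctrl.get_state(); R=Ro.from_rotvec(s["tool_rot"]); pos=s["position"]
tl=R.inv().apply(np.array([.4637,.161,.1616])-pos); print("tip in tool",tl.round(4))
np.save("tl.npy",tl)
a=np.radians(-40)
for lean in(40,45):
    F=Ro.from_rotvec(np.radians(lean)*np.array([-np.sin(a),np.cos(a),0]))*R
    print("lean vec",(F*R.inv()).apply([0,0,1]).round(3),"turn",np.degrees((F*R.inv()).as_rotvec()).round(2))
    q=s["joint_positions"]
    for h in(.18,.123):
        T=np.array([.638,-.096,h])-F.apply(tl); o=ik(T,F,q,p,sg); q=o.x; print(lean,h,"TCP",T.round(4),"shift cm",((T-pos)*100).round(2),"err mm",(np.linalg.norm(o.fun[:3])*1000).round(1),q.round(2))
E
python3 fin.py
```

```text
tip in tool [0.1049 0.0007 0.0436]
lean vec [ 0.492 -0.413  0.766] turn [25.71 30.64  0.  ]
40 0.18 TCP [ 0.7103 -0.1588  0.241 ] shift cm [ 22.15 -29.66  -2.89] err mm 0.0 [ 0.71  0.46 -0.84  1.32  0.46  1.39  0.75]
40 0.123 TCP [ 0.7103 -0.1588  0.184 ] shift cm [ 22.15 -29.66  -8.59] err mm 0.0 [ 0.72  0.48 -0.83  1.4   0.48  1.29  0.72]
lean vec [ 0.542 -0.455  0.707] turn [28.93 34.47 -0.  ]
45 0.18 TCP [ 0.7141 -0.162   0.2325] shift cm [ 22.53 -29.98  -3.75] err mm 0.0 [ 0.7   0.55 -0.86  1.22  0.47  1.48  0.77]
45 0.123 TCP [ 0.7141 -0.162   0.1755] shift cm [ 22.53 -29.98  -9.45] err mm 0.0 [ 0.71  0.57 -0.85  1.31  0.49  1.39  0.75]
```

Call:
step_arm --pt "0.7 -1 0.5 0 0 0 0.2" --pt "1.5 -2 0.5 1.93 2.3 0 0.2" --pt "1.5 -2 0 1.93 2.3 0 0.2" --pt "1.5 -2 0 1.93 2.3 0 0.2" --pt "1.5 -2 0 1.93 2.3 0 0.2"

```text
time: 19.12
position: [0.5561, 0.047, 0.2797]
tool_rot: [0.867, 2.351, -0.292]
ft_force: [0.6, -0.1, -0.7]
grip_width: 0.316
grip_force: 24.9
```

Call:
step_arm --pt "1.5 -2 0 1.93 2.3 0 0.2" --pt "1.5 -2 0 1.93 2.3 0 0.2" --pt "1.5 -2 0 1.93 2.3 0 0.2" --pt "1.5 -2 0 1.93 2.3 0 0.2" --pt "1.5 -2 0 1.93 2.3 0 0.2"

```text
time: 19.53
position: [0.631, -0.0532, 0.279]
tool_rot: [0.957, 2.592, -0.191]
ft_force: [0.3, -0.1, -0.5]
grip_width: 0.314
grip_force: 24.9
```

Call:
step_arm --pt "1.5 -2 0 1.93 2.3 0 0.2" --pt "1.5 -2 0 1.93 2.3 0 0.2" --pt "1.5 -2 0 1.93 2.3 0 0.2" --pt "1.5 -2 0 1.93 2.3 0 0.2" --pt "1.5 -2 0 1.93 2.3 0 0.2"

```text
time: 19.95
position: [0.7061, -0.1532, 0.2787]
tool_rot: [1.045, 2.829, -0.072]
ft_force: [-0.1, 0.6, 0.2]
grip_width: 0.314
grip_force: 24.9
```

Call:
step_arm --pt "0.8 -1 0 1.93 2.3 0 0.2" --pt "0 0 0 0 0 0 0.2" --pt "0 0 0 0 0 0 0.2" --pt "0 0 0 0 0 0 0.2" --pt "0 0 0 0 0 0 0.2"

```text
time: 20.37
position: [0.7136, -0.16, 0.2803]
tool_rot: [1.057, 2.873, -0.045]
ft_force: [-0.5, 0.1, -0.7]
grip_width: 0.314
grip_force: 24.9
```

```bash
cat > chk.py <<'E'
from feas import *
from h import *
tl=np.load("tl.npy"); s=ctrl.get_state(); R=Ro.from_rotvec(s["tool_rot"]); t=s["position"]+R.apply(tl)
print(s["time"],s["position"].round(4),"grip",s["grip_width"],s["grip_force"],"ft",s["ft_force"].round(1),s["joint_positions"].round(2)); print("tip by kinematics",t.round(4))
G=Ro.from_rotvec([.797,2.152,-.361]); v=(R*G.inv()).apply([0,0,1]); print("axis",v.round(3),"lean",np.degrees(np.arccos(v[2])).round(1))
for n in("scene","top"):
    a,d=ctrl.get_image(n); np.savez(n+"p.npz",a=a,d=d); C=cloud(n,d)
    w=C-t; l=w@v; r=np.linalg.norm(w-l[...,None]*v,axis=2); m=(d>0)&(l>-.03)&(l<.23)&(r<.022)
    print(n,m.sum(),"l min",np.sort(l[m])[:4].round(3),"max",np.sort(l[m])[-3:].round(3))
    for x in(.01,.04,.07,.09,.115,.16,.18,.205):
        k=m&(abs(l-x)<.012)
        if k.sum()>1: print("  l",x,k.sum(),"off axis",(w-l[...,None]*v)[k].mean(0).round(4))
    P=C.reshape(-1,3); Q=P[(np.hypot(P[:,0]-.638,P[:,1]+.096)<.03)&(P[:,2]>.08)&(P[:,2]<.108)]
    if len(Q): print(n,"vial",len(Q),cv2.minEnclosingCircle(Q[:,:2].astype(np.float32)),np.percentile(Q[:,2],95))
E
python3 chk.py
```

```text
20.3667 [ 0.7136 -0.16    0.2803] grip 0.31389222535298983 24.923211552668363 ft [-0.5  0.1 -0.7] [ 0.36  0.43 -0.31  1.14  0.18  1.51  0.95]
tip by kinematics [ 0.6374 -0.0941  0.2279]
axis [ 0.545 -0.453  0.706] lean 45.1
scene 363 l min [0.108 0.11  0.111 0.113] max [0.221 0.221 0.221]
  l 0.115 18 off axis [-0.0075  0.0044  0.0086]
  l 0.16 77 off axis [-0.0024  0.0074  0.0066]
  l 0.18 150 off axis [-0.0035 -0.0009  0.0021]
  l 0.205 20 off axis [-0.0065 -0.0006  0.0046]
scene vial 92 ((0.6370764374732971, -0.09919238835573196), 0.019392915070056915) 0.0997400113123278
top 468 l min [0.001 0.002 0.003 0.005] max [0.161 0.161 0.161]
  l 0.01 18 off axis [-0.0028  0.0022  0.0036]
  l 0.04 36 off axis [-0.0031  0.0038  0.0048]
  l 0.07 58 off axis [-0.0041  0.0039  0.0057]
  l 0.09 61 off axis [-0.0054  0.0035  0.0064]
  l 0.115 134 off axis [-0.0082  0.0041  0.0089]
  l 0.16 37 off axis [-0.0092  0.0057  0.0107]
top vial 93 ((0.6383007168769836, -0.09564153850078583), 0.018938979133963585) 0.10026672893070061
```

Camera and kinematics agree: tip at (0.637,-0.094,0.228), lean 45°, mouth at (0.638,-0.097). I'll lower 10 cm.

Call:
step_arm --pt "0 -0.3 -2 0 0 0 0.2" --pt "0 0 -2.5 0 0 0 0.2" --pt "0 0 -2.5 0 0 0 0.2" --pt "0 0 -2 0 0 0 0.2" --pt "0 0 -1 0 0 0 0.2"

```text
time: 20.88
position: [0.7121, -0.1639, 0.1777]
tool_rot: [1.059, 2.875, -0.048]
ft_force: [-0.7, -0.0, -1.3]
grip_width: 0.312
grip_force: 24.9
```

Call:
step_arm --pt "0 0 -0.3 0 0 0 0.2" --pt "0 0 0 0 0 0 0.2" --pt "0 0 0 0 0 0 0.2" --pt "0 0 0 0 0 0 0.2" --pt "0 0 0 0 0 0 0.2"

```text
time: 21.3
position: [0.7149, -0.1651, 0.1791]
tool_rot: [1.059, 2.869, -0.046]
ft_force: [-0.1, -1.1, -0.3]
grip_width: 0.315
grip_force: 24.9
```

Call:
step_arm --pt "0 0 0 0 0 0 0.2" --pt "0 0 0 0 0 0 0.2" --pt "0 0 0 0 0 0 0.2" --pt "0 0 0 0 0 0 0.2" --pt "0 0 0 0 0 0 0.2"

```text
time: 21.72
position: [0.714, -0.1651, 0.1771]
tool_rot: [1.06, 2.872, -0.046]
ft_force: [0.2, -0.6, -0.3]
grip_width: 0.316
grip_force: 24.9
```

```bash
python3 chk.py
```

```text
21.7167 [ 0.714  -0.1651  0.1771] grip 0.31618673047889995 24.923197799362242 ft [ 0.2 -0.6 -0.3] [ 0.38  0.46 -0.3   1.31  0.19  1.32  0.93]
tip by kinematics [ 0.6379 -0.0991  0.1247]
axis [ 0.544 -0.454  0.706] lean 45.1
scene 336 l min [-0.029 -0.029 -0.029 -0.029] max [0.221 0.222 0.222]
  l 0.04 5 off axis [-0.0049  0.0023  0.0053]
  l 0.07 3 off axis [-0.0056  0.0032  0.0064]
  l 0.09 2 off axis [-0.0093  0.006   0.0111]
  l 0.115 6 off axis [-0.0097  0.0024  0.009 ]
  l 0.16 71 off axis [-0.0038  0.0067  0.0073]
  l 0.18 137 off axis [-0.0035 -0.0003  0.0025]
  l 0.205 21 off axis [-0.006  -0.0001  0.0046]
scene vial 24 ((0.6295865774154663, -0.09305259585380554), 0.014195616357028484) 0.10062130294615414
top 369 l min [-0.03  -0.03  -0.03  -0.028] max [0.156 0.157 0.157]
  l 0.01 15 off axis [-0.0012  0.0032  0.003 ]
  l 0.04 26 off axis [-0.0023  0.0024  0.0033]
  l 0.07 42 off axis [-0.0047  0.0036  0.0059]
  l 0.09 48 off axis [-0.0059  0.004   0.0071]
  l 0.115 112 off axis [-0.0072  0.0046  0.0085]
  l 0.16 28 off axis [-0.0085  0.0048  0.0096]
top vial 85 ((0.6392084956169128, -0.09527891129255295), 0.018734075129032135) 0.09987729697835104
```

Tip at about (0.638,-0.099,0.125), which is 27 mm above the mouth and 2–4 mm off its axis. The lean is 45°, still and contact-free. Handing in.

```bash
python3 -c "
from bench import ctrl
print(ctrl.close_job())"
```

```text
the job is handed in; nothing more can be done
None
```

The vial stands fully home in the empty bore, released. The orange pipette is held at a 45° slant with its tip about 27 mm above the mouth and 2–4 mm off its axis; the job was handed in at about 22 s, and no verdict came back.

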